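Put the microtome's specimen holders back in their rests

ROBOT

A 6-joint arm with a two-finger parallel gripper is mounted at the origin on the work surface. World frame = base frame: x ahead of the robot, y to its left, z up, the work surface at z = 0. Lengths are in m, angles in rad, forces in N, time in s.
With the tool pointing down it reaches from about 0.35 to 0.85 m from the base axis. Payload 8.1 kg.
Tool frame: the origin (TCP) lies at the centre of the arm's flange, where the gripper is bolted on; the fingertips stand 186 mm ahead of it and the grasp point (between the pads) lies 167 mm ahead of it; z points along the fingers, y is the direction in which the jaws open and shut (so a half turn about z gives the same grasp; the last joint's range is limited). The gripper opens to 93 mm and grips with 3 to 60 N. Pads are 15 mm wide; open, the fingers measure 128 mm over their backs; the gripper's body (75 mm by 188 mm) begins 65 mm behind the grasp point.
Start: joints at [-1.315, 0.13, 1.488, -0, 1.523, -0.085], TCP at [0.201, -0.565, 0.405] pointing down, gripper open.
Joint ranges: [-2.96, 2.96], [-0.89, 2.26], [0.02, 2.5], [-1.34, 4.48], [0, 2.73], [-2.66, 2.66]. Speed limits (rad/s): [2.39, 2.39, 2.79, 3.14, 3.14, 3.14].

INTERFACE

Orientations are given as a rotation vector (axis times angle).
In Python, from plant import robot, viewer, order gives the robot as it stands.
- The arm moves only by the tool apply_moves, never from a script. Its argument "deltas" is a list of rows, each a list of 3 entries, a list of its own where there are three numbers: the finger opening in mm, from 0 to 93, then the shift along the tool's x, y, z in mm, then the turn about the tool's z in rad. In form: [[grip, [dx, dy, dz], yaw], ...]. A call has 1 to 5 rows; each row shifts and turns the commanded pose from where the row before left it, along the tool's axes as they then stand; what a row does not reach is not made up. A row lasts 1/8 s, in which the tool goes at most 62.5 mm and 10.7 degrees, less where a joint would pass 70% of its speed; a pose out of reach is approached as far as the arm can. A call is refused whole if a number of a shift passes 62.5 or a number of a turn 0.188, either way. A call with a gripper value outside its range is refused whole. The fingers move at their own pace and stop on an object; "grip_force" is the grip in N (left out, the last holds). Time passes only in rows, so rows that do not move let the fingers close. It gives the time, the measured TCP pose, the force and the opening at its end, in the units of the state.
- robot.read_state(): the state, without advancing time (a new reading comes with each control period).
- viewer.read_camera(name): name is "side" or "top"; returns the picture (480x640x3 uint8, blue, green, red); there is no depth.
- viewer.get_calibration(name): a dict with "fx", "fy", "cx", "cy" (pixels), "distortion" ([k1, k2, p1, p2, k3] as OpenCV has them; the pictures are not rectified), "R" (3x3) and "t" (3): a world point X has camera coordinates R X + t. Camera axes: x right, y down, z forward; pixel columns grow to the right and rows downward; lengths in m; the calibration is good to about 2 mm. A picture is of the moment at which its call begins. get_calibration takes no time and is no camera call.
- order.close_job(): hands the job in, once; it reports no verdict.
The state is a dict: "t": time; "q": joint angles; "dq": joint speeds; "joint_torque": joint torques, N m; "tool_pos": TCP position; "orientation": TCP orientation; "force": force on the tool from outside, world axes, zero at the start; "wrist_torque": the same for the moment, N m; "opening": finger opening in m.
Only numpy, scipy, OpenCV 4.12 (cv2) and the standard library are available. Lean on these libraries where they do the work, as an engineer would, in place of code of your own. Each camera call takes 0.05 s, during which the arm holds its last target. There are 200 camera calls.

TASK

Put the microtome's four loose steel specimen holders away: each goes upright into the grey rest whose recess has the shape and size of its base, sitting flat on the floor of the recess. The small round one was put back in the big round rest by mistake and has to move to its own. Set them down, do not drop them or knock any over, and leave the glass jar and the amber bottle standing where they are.

Things in the scene. Friction and masses are not known exactly. Their poses are not given: they have to be found in the camera images.
- square_holder: Bare steel specimen holder, about 0.35 kg, with a square base 50 x 50 mm. Base 14 mm thick; the head to grip rises from it to 54 mm above the underside. Head: block 36 mm along x, 28 mm across y (flat grip faces at y = +-14 mm), a black slot along x on its top. Origin: centre of its underside; z up. Any quarter turn fits its recess.
- oblong_holder: Bare steel specimen holder, about 0.50 kg, with an oblong base 72 mm along x, 50 mm along y. Base 14 mm thick; the head to grip rises from it to 54 mm above the underside. Head: block 58 mm along x, 28 mm across y (flat grip faces at y = +-14 mm), a black slot along x on its top. Origin: centre of its underside; z up.
- big_round_holder: Bare steel specimen holder, about 0.40 kg, with a round base 60 mm in diameter. Base 14 mm thick; the head to grip rises from it to 54 mm above the underside. Head: upright cylinder 34 mm in diameter, a black bore on its top. Origin: centre of its underside; z up.
- small_round_holder: Bare steel specimen holder, about 0.22 kg, with a round base 40 mm in diameter. Base 14 mm thick; the head to grip rises from it to 54 mm above the underside. Head: upright cylinder 26 mm in diameter, a black bore on its top. Origin: centre of its underside; z up. At the start it stands in the wrong place: in the recess of big_round_rest.
- square_rest: Rest with a square recess 60 x 60 mm in a block 84 x 84 mm. Fixed grey plastic, 16 mm high; recess centred, 10 mm deep, its black floor 6 mm above the bench, 5 mm larger all round than its holder's base. Origin: centre of the underside, on the bench; z up.
- oblong_rest: Rest with an oblong recess 82 mm along x, 60 mm along y, in a block 106 x 84 mm. Fixed grey plastic, 16 mm high; recess centred, 10 mm deep, its black floor 6 mm above the bench, 5 mm larger all round than its holder's base. Origin: centre of the underside, on the bench; z up.
- big_round_rest: Rest with a round recess 70 mm in diameter in a block 94 x 94 mm. Fixed grey plastic, 16 mm high; recess centred, 10 mm deep, its black floor 6 mm above the bench, 5 mm larger all round than its holder's base. Origin: centre of the underside, on the bench; z up.
- small_round_rest: Rest with a round recess 50 mm in diameter in a block 74 x 74 mm. Fixed grey plastic, 16 mm high; recess centred, 10 mm deep, its black floor 6 mm above the bench, 5 mm larger all round than its holder's base. Origin: centre of the underside, on the bench; z up.
- stain_jar: Bystander: loose closed glass jar, 48 mm in diameter, 80 mm high, about 0.16 kg, standing among the holders and rests; not to be disturbed. Origin: centre of its underside.
- specimen_bottle: Bystander: loose amber bottle with a white cap, 36 mm in diameter, 65 mm high, about 0.06 kg, standing beyond the rests; not to be disturbed. Origin: centre of its underside.
Mind the look-alikes: they are no part of the job. What is shaped like the big_round_holder but blue is not meant.

How it is judged:
By the outcome, as a careful person would: the job done as asked, in the order asked, and still so for the second after the job is handed in, with the robot touching nothing.
It also fails if it takes over 112 s, if anything falls off the work surface, if the arm or the gripper's body presses on something with over 40 N, if the wrist force passes 120 N, or if a joint passes its speed limit or range.

## Working session

There is one attempt and no reset: what is moved stays moved. The work goes in short steps, Python scripts to look and compute and a tool call to move; the robot and the scene stay as the last step left them, time stands still between calls to the robot, and variables do not carry over. Pictures are saved under pics/ and viewed, about 12 in all and at most 16, crops included, and the job is handed in when it is done.

Besides the shell and the picture viewer there is one more tool, called after "Request:" as name([rows], argument=value, ...), one row to a line, values as JSON. apply_moves: Moves the arm, as the interface text tells. Its arguments: {"type":"object","properties":{"deltas":{"type":"array"},"grip_force":{"type":"number"}},"required":["deltas"]}

```bash
mkdir -p pics
python3 - <<'E'
from plant import robot, viewer
import cv2
print(robot.read_state())
for n in("top","side"):
    cv2.imwrite(f"pics/{n}0.png",viewer.read_camera(n)); print(n,viewer.get_calibration(n))
E
```

```text
{'t': 0.0, 'q': array([-1.31534601e+00,  1.31132915e-01,  1.48923703e+00, -2.45876879e-05,
        1.52303365e+00, -8.54140183e-02]), 'dq': array([ 6.73346700e-04, -9.13962259e-04,  1.54786589e-05, -1.68172192e-06,
       -1.11718421e-03,  1.20886844e-04]), 'joint_torque': array([ 9.54259922e-04, -5.59843647e+01, -4.91758597e+01,  7.69308046e-02,
        3.55792302e-02, -1.87491660e-04]), 'tool_pos': array([ 0.20053212, -0.56525577,  0.40372724]), 'orientation': array([-3.09429934e+00, -5.32536256e-01,  2.79829810e-04]), 'force': array([-0.13599354,  0.08173731,  0.46774622]), 'wrist_torque': array([ 0.04628833,  0.03267825, -0.00274457]), 'opening': 0.09301792946421228}
top {'fx': 436.4783488940765, 'fy': 436.4783488940765, 'cx': 321.1127543632831, 'cy': 239.5902401893191, 'distortion': array([-0.02074493,  0.        ,  0.        ,  0.        ,  0.        ]), 'R': array([[-0.00722022, -0.9998411 , -0.01629877],
       [-0.99522541,  0.00877152, -0.09720826],
       [ 0.09733578,  0.01551909, -0.9951306 ]]), 't': array([0.00169456, 0.54632341, 0.85418201])}
side {'fx': 521.6697919892399, 'fy': 521.6697919892399, 'cx': 320.09193308289065, 'cy': 245.66193245568627, 'distortion': array([0.02612215, 0.        , 0.        , 0.        , 0.        ]), 'R': array([[ 0.96746861, -0.25264372, -0.01325289],
       [-0.15728231, -0.55960978, -0.81369477],
       [ 0.19815842,  0.78930859, -0.58114128]]), 't': array([-0.5023648 ,  0.13297818,  0.90250752])}
```

View pics/top0.png

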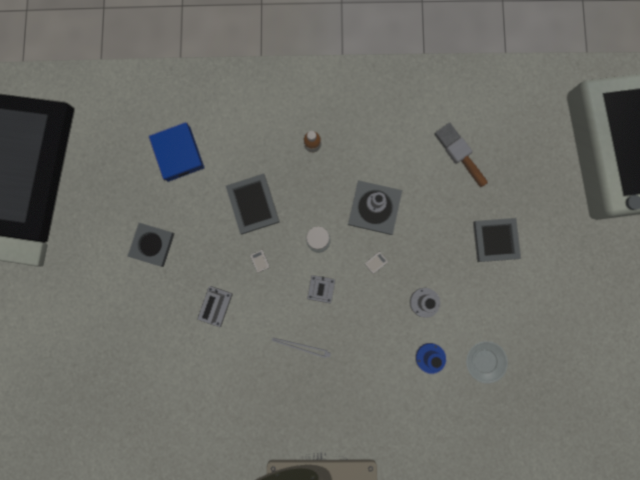

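View pics/side0.png

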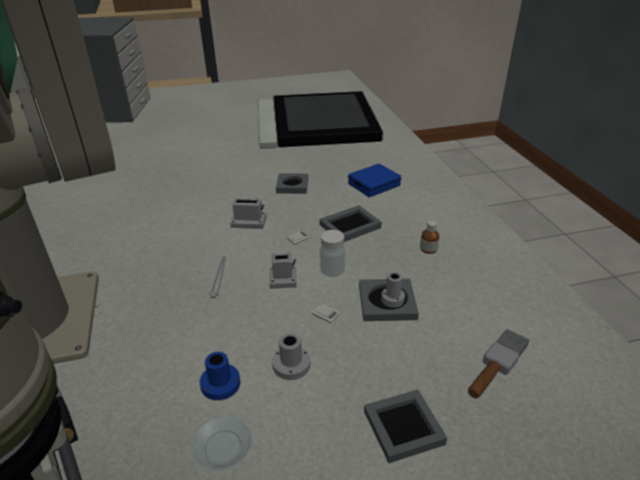

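The top view shows four rests: small round (150,245), oblong (253,204), big round (375,207) and square (497,240). It also shows the holders: oblong (214,306), square (321,289), big round (425,302), and small round inside the big rest (376,200). The jar is at (318,238) and the bottle at (312,140). The blue look-alike is at (431,358). Next I'll zoom in.

Run:
```python
import cv2
im=cv2.imread("pics/top0.png")
im=cv2.convertScaleAbs(im,alpha=1.5)
for n,(x,y) in {"L":(125,165),"R":(305,165)}.items():
    c=cv2.resize(im[y:y+165,x:x+220],None,fx=3.6,fy=3.6,interpolation=cv2.INTER_CUBIC)
    for i in range(0,220,20):
        cv2.putText(c,str(x+i),(int(i*3.6),10),0,.35,(0,255,255)); cv2.line(c,(int(i*3.6),12),(int(i*3.6),18),(0,255,255))
    for i in range(0,165,20):
        cv2.putText(c,str(y+i),(0,int(i*3.6)+4),0,.35,(0,255,255))
    cv2.imwrite(f"pics/top0{n}.png",c)
```

```text
(no output)
```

View pics/top0L.png

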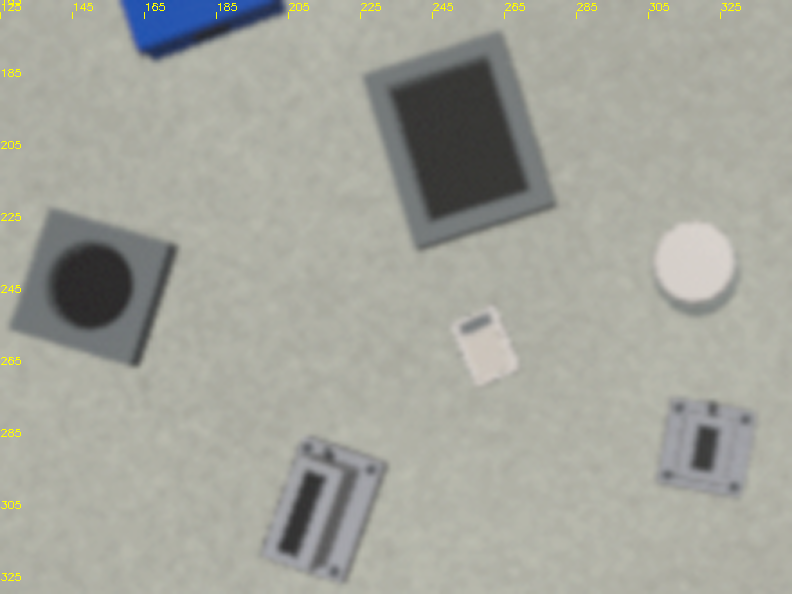

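View pics/top0R.png

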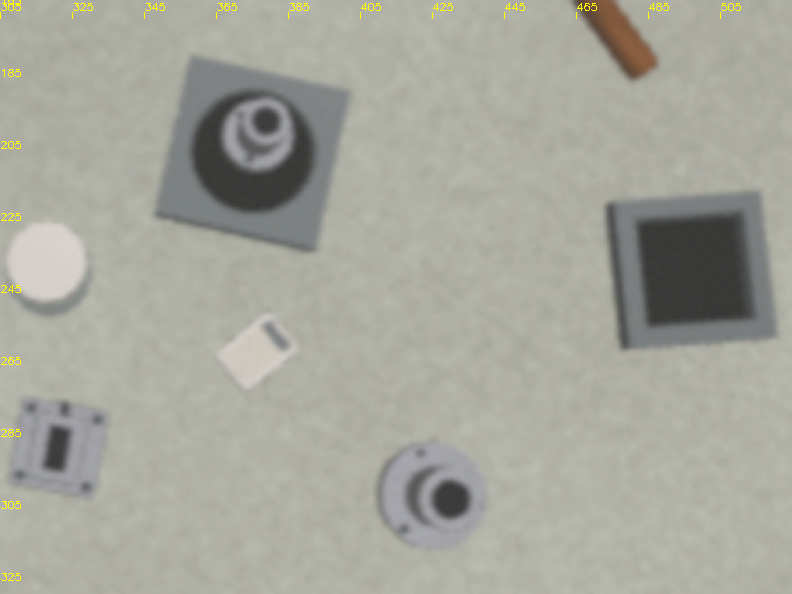

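```bash
cat > h.py <<'E'
import numpy as np, cv2
from plant import robot, viewer
def back(px,z,cam="top"):
    """pixels -> world xy (m) at height z"""
    c=viewer.get_calibration(cam);R=c["R"];C=-R.T@c["t"]
    K=np.array([[c["fx"],0,c["cx"]],[0,c["fy"],c["cy"]],[0,0,1]])
    u=cv2.undistortPoints(np.array(px,float).reshape(-1,1,2),K,c["distortion"]).reshape(-1,2)
    d=np.c_[u,np.ones(len(u))]@R
    return (C+d*((z-C[2])/d[:,2])[:,None])[:,:2]
def rect(P):
    P=np.array(P);e=[P[(i+1)%4]-P[i] for i in range(4)]
    L=[np.linalg.norm(v) for v in e]
    a=(e[0]-e[2]);b=(e[1]-e[3])
    l=a if np.linalg.norm(a)>np.linalg.norm(b) else b
    return P.mean(0)*1000,np.array(L)*1000,np.degrees(np.arctan2(l[1],l[0]))
E
python3 - <<'E'
from h import *
np.set_printoptions(precision=1,suppress=True)
def s(p,o): return (np.array(p,float)+.5)/3.6-.5+o
L=(125,165);R=(305,165)
for n,p,o,z in [("small_rest",[(52,208),(170,243),(132,364),(10,328)],L,.016),
 ("obl_rest",[(499,32),(555,205),(420,248),(364,75)],L,.016),
 ("obl_holder",[(310,437),(386,463),(345,581),(262,555)],L,.014),
 ("sq_holder",[(672,398),(756,411),(740,496),(658,482)],L,.014),
 ("big_rest",[(192,57),(349,92),(314,249),(156,214)],R,.016),
 ("sq_rest",[(612,203),(760,191),(777,336),(627,346)],R,.016)]:
    print(n,*rect(back(s(p,o),z)))
for n,p,o,z in [("obl slot",(303,514),L,.054),("sq slot",(705,448),L,.054),("jar",(695,262),L,.08),("big base",(433,495),R,.014),("big bore",(451,498),R,.054),
 ("small base",(258,134),R,.02),("small bore",(266,121),R,.06)]:
    print(n,back(s(p,o),z)*1000)
print("blue",back([(431,358)],.014)*1000,"bottle",back([(312,135)],.065)*1000)
E
```

```text
small_rest [541.5 350.4] [72.3 72.  74.2 72.4] -106.64281103716792
obl_rest [623.8 139.3] [106.3  80.7 106.2  81.7] -161.83057272650603
obl_holder [414.1 213.5] [45.9 69.4 49.4 70.9] 159.75711167587568
sq_holder [447.6  -1.3] [47.9 48.4 46.7 47.7] 169.4660510002289
big_rest [ 613.6 -113.4] [92.  92.9 91.6 93.3] 166.33297504454373
sq_rest [ 544.8 -361.6] [84.7 82.7 84.9 81.4] -86.27234879779361
obl slot [[413.5 215.4]]
sq slot [[447.5  -1.2]]
jar [[545.3   2.9]]
big base [[ 419.1 -210.7]]
big bore [[ 419.3 -211.5]]
small base [[ 623.6 -116.1]]
small bore [[ 623.3 -116.1]]
blue [[ 308.7 -219.7]] bottle [[750.7  13.3]]
```

Request:
apply_moves([
  [93,[55,-28,0],0],
  [93,[55,-28,0],0],
  [93,[55,-28,0],0],
  [93,[55,-28,0],0],
  [93,[55,-28,0],0],
], grip_force=25)

```text
t: 0.72
tool_pos: [0.4139, -0.3399, 0.4044]
orientation: [-3.096, -0.532, 0.0]
force: [0.8, -0.6, 0.2]
opening: 0.093
```

Request:
apply_moves([
  [93,[55,-28,0],0],
  [93,[55,-28,0],0],
  [93,[55,-28,0],0],
  [93,[55,-28,0],0],
  [93,[48,-25,20],0],
])

```text
t: 1.35
tool_pos: [0.6215, -0.121, 0.3862]
orientation: [3.095, 0.534, 0.005]
force: [0.2, -1.0, 0.5]
opening: 0.093
```

```bash
cat >> h.py <<'E'
from scipy.spatial.transform import Rotation as Ro
import sys
def go(x,y,z,th=None):
    """print tool-axes shift (mm) from the measured pose to world x,y,z (mm), and yaw (rad) to tool-x heading th (deg, mod 180)"""
    s=robot.read_state();R=Ro.from_rotvec(s["orientation"]).as_matrix()
    d=R.T@(np.array([x,y,z])-s["tool_pos"]*1000)
    h=np.degrees(np.arctan2(R[1,0],R[0,0]))
    print("t",round(s["t"],2),"pos",(s["tool_pos"]*1000).round(1),"head",h.round(2),"tilt",np.degrees(np.arccos(-R[2,2])).round(2),"open",round(s["opening"]*1000,1),"F",s["force"].round(1),"q6",s["q"][5].round(2))
    print("d",d.round(1),"rows",np.ceil(np.linalg.norm(d)/62),"yaw",None if th is None else np.radians(-((th-h+90)%180-90)).round(3))
E
python3 -c "
from h import *
go(623.4,-116.1,210)"
```

```text
t 1.35 pos [ 621.5 -121.   386.2] head 19.56 tilt 0.19 open 93.0 F [ 0.2 -1.   0.5] q6 0.96
d [  3.   -4.3 176.2] rows 3.0 yaw None
```

Request:
apply_moves([
  [93,[3,-4,50],0],
  [93,[0,0,50],0],
  [93,[0,0,40],0],
  [93,[0,0,22],0],
  [93,[0,0,10],0],
])

```text
t: 1.98
tool_pos: [0.6209, -0.1181, 0.2115]
orientation: [-3.095, -0.532, 0.002]
force: [-0.1, -1.0, 0.1]
opening: 0.0931
```

```bash
python3 -c "
from h import *
go(623.4,-116.1,210)
cv2.imwrite('pics/a.png',cv2.resize(viewer.read_camera('side')[200:380,280:480],None,fx=3,fy=3))"
```

```text
t 1.98 pos [ 620.9 -118.1  211.5] head 19.52 tilt 0.1 open 93.1 F [-0.1 -1.   0.1] q6 0.96
d [ 3.  -1.1  1.5] rows 1.0 yaw None
```

View pics/a.png

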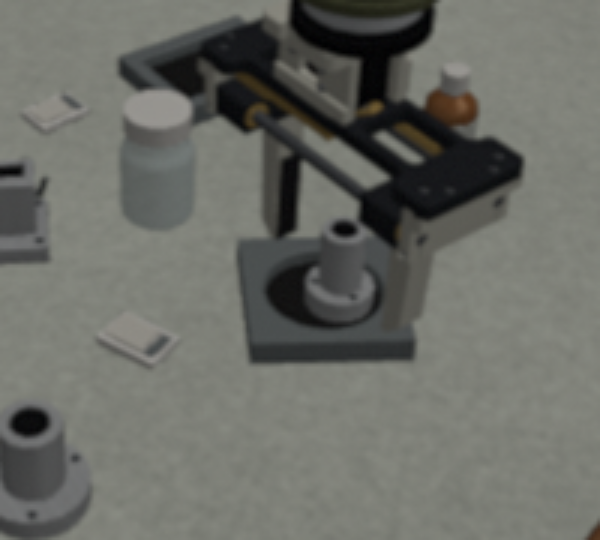

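The fingers straddle the small round holder, which is at crop (340,265), midway between them and clear of the jar. I'll close.

Request:
apply_moves([
  [93,[3,-1,1],0],
  [22,[0,0,0],0],
  [22,[0,0,0],0],
  [22,[0,0,0],0],
  [22,[0,0,0],0],
])

```text
t: 2.65
tool_pos: [0.6238, -0.1162, 0.212]
orientation: [3.096, 0.533, 0.0]
force: [0.2, 0.3, 0.5]
opening: 0.0576
```

Request:
apply_moves([
  [22,[0,0,0],0],
  [22,[0,0,0],0],
  [22,[0,0,0],0],
])

```text
t: 3.02
tool_pos: [0.6237, -0.1162, 0.2117]
orientation: [-3.096, -0.533, 0.0]
force: [-0.1, 0.0, -0.2]
opening: 0.0273
```

Request:
apply_moves([
  [20,[0,0,0],0],
  [20,[0,0,-5],0],
  [20,[0,0,-30],0],
  [20,[0,0,-50],0],
  [20,[0,0,-25],0],
])

```text
t: 3.65
tool_pos: [0.6244, -0.1163, 0.3254]
orientation: [3.094, 0.532, 0.006]
force: [0.1, 0.3, -1.8]
opening: 0.0257
```

```bash
python3 -c "
from h import *
go(541.5,350.4,322)"
```

```text
t 3.65 pos [ 624.4 -116.3  325.4] head 19.53 tilt 0.23 open 25.7 F [ 0.1  0.3 -1.8] q6 0.97
d [  77.9 -467.6    2.6] rows 8.0 yaw None
```

Held (25.7 mm, −2 N). Now I'll carry it over.

Request:
apply_moves([
  [20,[8,-45,0],0],
  [20,[10,-58,0],0],
  [20,[10,-60,0],0],
  [20,[10,-60,0],0],
  [20,[10,-60,0],0],
])

```text
t: 4.28
tool_pos: [0.5737, 0.1683, 0.322]
orientation: [-3.096, -0.532, -0.001]
force: [0.9, -0.7, -2.3]
opening: 0.0258
```

Request:
apply_moves([
  [20,[10,-60,0],0],
  [20,[10,-60,0],0],
  [20,[7,-45,0],0],
  [20,[3,-20,0],0],
  [20,[0,0,0],0],
])

```text
t: 4.9
tool_pos: [0.5404, 0.3519, 0.3216]
orientation: [3.095, 0.536, -0.001]
force: [0.5, -1.3, -2.3]
opening: 0.0256
```

```bash
python3 -c "
from h import *
go(541.5,350.4,220)"
```

```text
t 4.9 pos [540.4 351.9 321.6] head 19.64 tilt 0.03 open 25.6 F [ 0.5 -1.3 -2.3] q6 1.73
d [  0.6   1.7 101.6] rows 2.0 yaw None
```

Request:
apply_moves([
  [20,[1,2,40],0],
  [20,[0,0,35],0],
  [20,[0,0,15],0],
  [20,[0,0,6],0],
  [20,[0,0,0],0],
])

```text
t: 5.52
tool_pos: [0.5431, 0.3491, 0.2267]
orientation: [-3.096, -0.532, -0.002]
force: [-0.1, -0.1, -1.0]
opening: 0.0252
```

```bash
python3 -c "
from h import *
go(541.5,350.4,212)
a=cv2.resize(viewer.read_camera('side')[140:220,240:340],None,fx=5,fy=5)
b=cv2.resize(viewer.read_camera('top')[205:285,110:170],None,fx=5,fy=5)
cv2.imwrite('pics/b.png',np.hstack([a,b]))"
```

```text
t 5.53 pos [543.1 349.1 226.7] head 19.49 tilt 0.07 open 25.2 F [-0.1 -0.1 -1. ] q6 1.72
d [-1.1 -1.7 14.7] rows 1.0 yaw None
```

View pics/b.png

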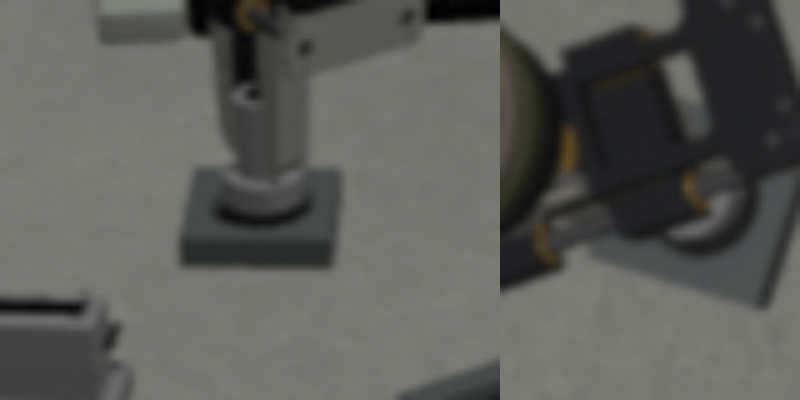

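The holder base (crop x 222–308) sits centred over the recess (218–312). I'll lower it slowly.

Request:
apply_moves([
  [20,[-1,-1,6],0],
  [20,[0,0,4],0],
  [20,[0,0,2],0],
  [20,[0,0,1],0],
  [20,[0,0,0],0],
])

```text
t: 6.25
tool_pos: [0.5412, 0.35, 0.2127]
orientation: [3.096, 0.533, -0.0]
force: [-0.4, 0.1, -2.4]
opening: 0.0254
```

Request:
apply_moves([
  [20,[0,0,1],0],
  [20,[0,0,0.5],0],
  [20,[0,0,0],0],
])

```text
t: 6.62
tool_pos: [0.5413, 0.3501, 0.2117]
orientation: [-3.096, -0.533, -0.001]
force: [-1.5, -1.5, 2.1]
opening: 0.0256
```

Touching the floor. Now I'll release, lift and yaw.

Request:
apply_moves([
  [93,[0,0,0],0],
  [93,[0,0,0],0],
  [93,[0,0,0],0],
  [93,[0,0,-5],0],
  [93,[0,0,-45],0],
])

```text
t: 7.25
tool_pos: [0.5395, 0.3491, 0.2577]
orientation: [3.094, 0.532, -0.012]
force: [-0.2, -0.6, 0.4]
opening: 0.0709
```

Request:
apply_moves([
  [93,[0,0,-50],0.14],
  [93,[0,0,0],0.185],
  [93,[0,0,0],0.185],
  [93,[0,0,0],0.185],
  [93,[0,0,0],0],
])

```text
t: 7.88
tool_pos: [0.5412, 0.35, 0.3116]
orientation: [-3.093, 0.552, -0.0]
force: [0.7, 0.1, -0.1]
opening: 0.093
```

```bash
python3 -c "
from h import *
go(414.1,214,310,-20.2)"
```

```text
t 7.88 pos [541.2 350.  311.6] head -20.23 tilt 0.02 open 93.0 F [ 0.7  0.1 -0.1] q6 2.42
d [-72.2 171.6   1.5] rows 4.0 yaw -0.001
```

Request:
apply_moves([
  [93,[-22,52,0],0],
  [93,[-24,56,0],0],
  [93,[-20,48,0],0],
  [93,[-6,16,20],0],
  [93,[0,0,30],0],
])

```text
t: 8.5
tool_pos: [0.4139, 0.213, 0.2622]
orientation: [-3.092, 0.546, -0.005]
force: [0.2, 0.4, -0.0]
opening: 0.093
```

```bash
python3 -c "
from h import *
go(414.1,214,206,-20.2)"
```

```text
t 8.5 pos [413.9 213.  262.2] head -20.04 tilt 0.2 open 93.0 F [ 0.2  0.4 -0. ] q6 2.29
d [-0.3 -0.9 56.2] rows 1.0 yaw 0.003
```

Request:
apply_moves([
  [93,[0,0,30],0],
  [90,[0,0,20],0],
  [80,[0,0,5],0],
  [65,[0,0,0],0],
  [22,[0,0,0],0],
])

```text
t: 9.12
tool_pos: [0.4146, 0.2139, 0.2074]
orientation: [-3.092, 0.552, -0.003]
force: [0.4, 0.4, -0.1]
opening: 0.0649
```

Request:
apply_moves([
  [22,[0,0,0],0],
  [22,[0,0,0],0],
  [22,[0,0,0],0],
  [22,[0,0,0],0],
  [22,[0,0,0],0],
])

```text
t: 9.75
tool_pos: [0.4142, 0.2139, 0.2065]
orientation: [-3.092, 0.553, -0.001]
force: [0.6, 2.6, -1.0]
opening: 0.0278
```

```bash
python3 -c "
from h import *
go(414.1,214,206,-20.2)"
```

```text
t 9.75 pos [414.2 213.9 206.5] head -20.29 tilt 0.05 open 27.8 F [ 0.6  2.6 -1. ] q6 2.29
d [-0.1 -0.1  0.5] rows 1.0 yaw -0.002
```

Request:
apply_moves([
  [20,[0,0,-5],0],
  [20,[0,0,-30],0],
  [20,[0,0,-45],-0.1],
  [20,[0,0,-30],-0.185],
  [20,[0,0,0],-0.185],
], grip_force=35)

```text
t: 10.38
tool_pos: [0.4146, 0.2138, 0.319]
orientation: [-3.135, -0.191, -0.006]
force: [0.3, 0.6, -6.2]
opening: 0.0279
```

Request:
apply_moves([
  [20,[0,0,0],-0.185],
  [20,[0,0,0],-0.015],
  [20,[0,0,0],0],
])

```text
t: 10.75
tool_pos: [0.4136, 0.2135, 0.3156]
orientation: [3.103, 0.488, -0.002]
force: [0.4, -0.3, -5.9]
opening: 0.0277
```

```bash
python3 -c "
from h import *
go(623.8,139.3,316,18.2)"
```

```text
t 10.75 pos [413.6 213.5 315.6] head 17.88 tilt 0.09 open 27.7 F [ 0.4 -0.3 -5.9] q6 1.63
d [177.3 135.1  -0.6] rows 4.0 yaw -0.006
```

Request:
apply_moves([
  [20,[36,27,0],-0.006],
  [20,[46,35,0],0],
  [20,[46,35,0],0],
  [20,[34,26,0],0],
  [20,[15,12,0],0],
])

```text
t: 11.38
tool_pos: [0.6263, 0.1399, 0.3153]
orientation: [3.102, 0.495, -0.001]
force: [-0.8, -0.5, -5.4]
opening: 0.0276
```

Request:
apply_moves([
  [20,[0,0,20],0],
  [20,[0,0,40],0],
  [20,[0,0,22],0],
  [20,[0,0,6],0],
  [20,[0,0,0],0],
])

```text
t: 12.0
tool_pos: [0.6244, 0.1416, 0.2284]
orientation: [-3.101, -0.503, 0.0]
force: [0.3, 0.7, -5.3]
opening: 0.0278
```

```bash
python3 -c "
from h import *
go(623.8,139.3,212.5,18.2)
a=cv2.resize(viewer.read_camera('side')[170:270,290:400],None,fx=4,fy=4)
b=cv2.resize(viewer.read_camera('top')[160:260,210:300],None,fx=4,fy=4)
cv2.imwrite('pics/c.png',np.hstack([a,b]))"
```

```text
t 12.0 pos [624.4 141.6 228.4] head 18.44 tilt 0.0 open 27.8 F [ 0.3  0.7 -5.3] q6 1.39
d [-1.3  2.  15.9] rows 1.0 yaw 0.004
```

View pics/c.png

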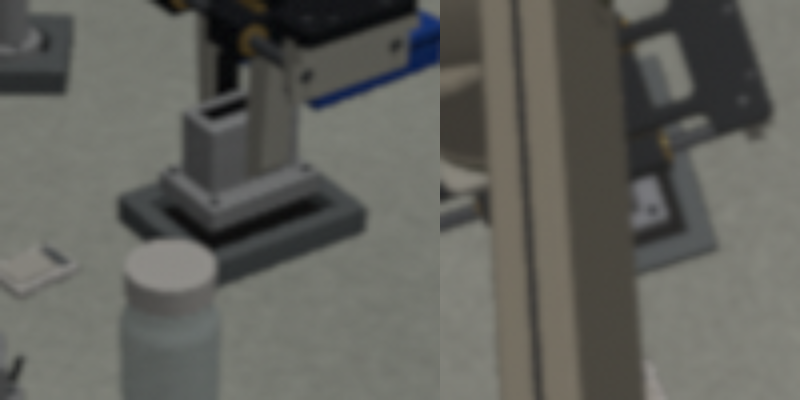

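The oblong holder is aligned with its recess and hovers about 6 mm above the rim (side crop 165–325, 160–230). I'll correct by 2 mm and lower it.

Request:
apply_moves([
  [20,[-1,2,4],0],
  [20,[0,0,5],0],
  [20,[0,0,4],0],
  [20,[0,0,1],0],
  [20,[0,0,0],0],
])

```text
t: 12.72
tool_pos: [0.6241, 0.1391, 0.214]
orientation: [-3.101, -0.503, 0.001]
force: [-0.6, 0.7, -5.7]
opening: 0.028
```

Request:
apply_moves([
  [20,[0,0,1],0],
  [20,[0,0,0.6],0],
  [20,[0,0,0.4],0],
  [20,[0,0,0],0],
])

```text
t: 13.22
tool_pos: [0.6242, 0.1391, 0.2126]
orientation: [-3.101, -0.503, -0.0]
force: [-2.7, -0.0, -3.0]
opening: 0.028
```

Request:
apply_moves([
  [20,[0,0,0.5],0],
  [20,[0,0,0],0],
])

```text
t: 13.48
tool_pos: [0.6242, 0.1391, 0.2125]
orientation: [3.101, 0.503, 0.0]
force: [-5.8, -0.7, 3.6]
opening: 0.0276
```

Request:
apply_moves([
  [93,[0,0,0],0],
  [93,[0,0,0],0],
  [93,[0,0,0],0],
  [93,[0,0,-5],0],
  [93,[0,0,-45],0],
])

```text
t: 14.1
tool_pos: [0.6224, 0.1388, 0.2582]
orientation: [-3.101, -0.503, 0.012]
force: [0.5, -0.3, -0.5]
opening: 0.073
```

Request:
apply_moves([
  [93,[0,0,-50],0.13],
  [93,[0,0,0],0.185],
  [93,[0,0,0],0.185],
  [93,[0,0,0],0],
  [93,[0,0,0],0],
])

```text
t: 14.72
tool_pos: [0.6242, 0.1391, 0.3117]
orientation: [3.13, -0.273, -0.0]
force: [0.7, 1.0, -0.2]
opening: 0.0932
```

```bash
python3 -c "
from h import *
go(447.5,-1.3,310,-10.5)"
```

```text
t 14.72 pos [624.2 139.1 311.7] head -9.97 tilt 0.01 open 93.2 F [ 0.7  1.  -0.2] q6 1.88
d [-149.7  168.8    1.7] rows 4.0 yaw 0.009
```

Request:
apply_moves([
  [93,[-30,34,0],0.009],
  [93,[-40,45,0],0],
  [93,[-40,45,0],0],
  [93,[-28,32,0],0],
  [93,[-12,13,0],0],
])

```text
t: 15.35
tool_pos: [0.444, -0.0004, 0.3116]
orientation: [3.128, -0.29, -0.0]
force: [0.6, 0.3, 0.1]
opening: 0.093
```

Request:
apply_moves([
  [93,[0,0,20],0],
  [93,[0,0,35],0],
  [93,[0,0,0],0],
])

```text
t: 15.72
tool_pos: [0.4441, 0.0008, 0.2543]
orientation: [-3.128, 0.29, 0.009]
force: [-0.4, -0.3, -0.7]
opening: 0.0926
```

```bash
python3 -c "
from h import *
go(447.5,-1.3,206,-10.5)"
```

```text
t 15.72 pos [444.1   0.8 254.3] head -10.59 tilt 0.32 open 92.6 F [-0.4 -0.3 -0.7] q6 1.64
d [ 4.   1.4 48.3] rows 1.0 yaw -0.002
```

Request:
apply_moves([
  [93,[3,1,20],0],
  [90,[0,0,20],0],
  [75,[0,0,8],0],
  [65,[0,0,0],0],
  [22,[0,0,0],0],
])

```text
t: 16.35
tool_pos: [0.4489, -0.0009, 0.2099]
orientation: [3.128, -0.293, 0.002]
force: [-0.3, 0.0, -0.0]
opening: 0.0644
```

Request:
apply_moves([
  [22,[0,0,0],0],
  [22,[0,0,0],0],
  [22,[0,0,0],0],
  [22,[0,0,0],0],
  [22,[0,0,0],0],
], grip_force=25)

```text
t: 16.98
tool_pos: [0.4484, -0.001, 0.2088]
orientation: [3.128, -0.294, -0.0]
force: [-0.9, -1.6, 1.9]
opening: 0.0283
```

```bash
python3 -c "
from h import *
go(447.5,-1.3,206,-10.5)"
```

```text
t 16.98 pos [448.4  -1.  208.8] head -10.73 tilt 0.01 open 28.3 F [-0.9 -1.6  1.9] q6 1.64
d [-0.8  0.5  2.8] rows 1.0 yaw -0.004
```

Request:
apply_moves([
  [20,[0,0,-5],0],
  [20,[0,0,-30],0],
  [20,[0,0,-45],-0.1],
  [20,[0,0,-30],-0.151],
  [20,[0,0,0],0],
], grip_force=30)

```text
t: 17.6
tool_pos: [0.4493, -0.0009, 0.3212]
orientation: [3.139, 0.099, 0.008]
force: [1.0, -0.2, -2.7]
opening: 0.0277
```

```bash
python3 -c "
from h import *
go(545.7,-361.6,318,3.7)"
```

```text
t 17.6 pos [449.3  -0.9 321.2] head 3.61 tilt 0.3 open 27.7 F [ 1.  -0.2 -2.7] q6 1.39
d [ 73.4 366.    3.9] rows 7.0 yaw -0.002
```

Request:
apply_moves([
  [20,[8,40,0],0],
  [20,[12,58,0],0],
  [20,[12,60,0],0],
  [20,[12,60,0],0],
  [20,[12,60,0],0],
])

```text
t: 18.23
tool_pos: [0.5216, -0.2763, 0.3159]
orientation: [-3.138, -0.093, 0.004]
force: [0.8, -0.1, -2.3]
opening: 0.0276
```

Request:
apply_moves([
  [20,[11,55,0],0],
  [20,[5,25,0],0],
  [20,[1,8,0],0],
  [20,[0,0,20],0],
  [20,[0,0,35],0],
])

```text
t: 18.85
tool_pos: [0.5448, -0.3603, 0.2628]
orientation: [3.139, 0.1, 0.002]
force: [-0.2, 0.0, -2.3]
opening: 0.0276
```

Request:
apply_moves([
  [20,[0,0,20],0],
  [20,[0,0,8],0],
  [20,[0,0,0],0],
])

```text
t: 19.23
tool_pos: [0.5445, -0.361, 0.2354]
orientation: [-3.139, -0.101, 0.001]
force: [0.5, -0.8, -2.5]
opening: 0.0279
```

```bash
python3 -c "
from h import *
go(545.7,-361.6,215,3.7)
a=cv2.resize(viewer.read_camera('side')[350:470,340:460],None,fx=3.3,fy=3.3)
b=cv2.resize(viewer.read_camera('top')[180:300,440:550],None,fx=3.3,fy=3.3)
cv2.imwrite('pics/d.png',np.hstack([a,b]))"
```

```text
t 19.23 pos [ 544.5 -361.   235.4] head 3.67 tilt 0.05 open 27.9 F [ 0.5 -0.8 -2.5] q6 0.84
d [ 1.1  0.7 20.4] rows 1.0 yaw -0.0
```

View pics/d.png

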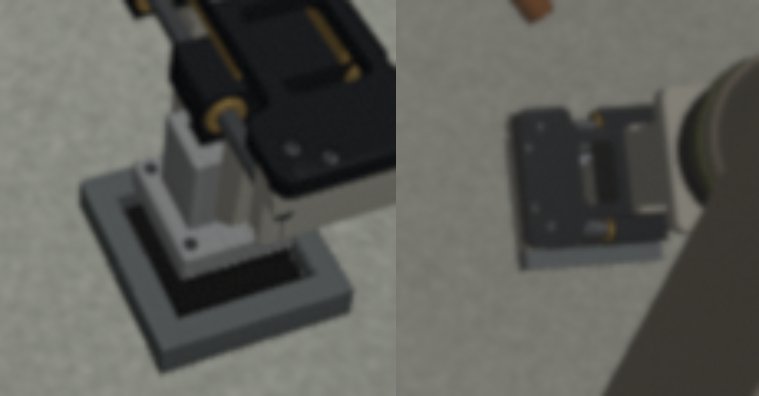

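The square holder is square with its recess, about 20 mm above the floor (side crop base corner (183,275), recess corner (180,315)). I'll lower it.

Request:
apply_moves([
  [20,[1,1,6],0],
  [20,[0,0,6],0],
  [20,[0,0,4],0],
  [20,[0,0,2],0],
  [20,[0,0,0],0],
])

```text
t: 19.95
tool_pos: [0.5455, -0.3624, 0.2174]
orientation: [-3.14, -0.1, 0.001]
force: [-0.6, -0.3, -3.0]
opening: 0.0278
```

Request:
apply_moves([
  [20,[0,0,1],0],
  [20,[0,0,0.6],0],
  [20,[0,0,0.4],0],
  [20,[0,0,0],0],
])

```text
t: 20.45
tool_pos: [0.5456, -0.3624, 0.2157]
orientation: [-3.14, -0.1, -0.0]
force: [-0.7, -0.0, -3.3]
opening: 0.0282
```

Request:
apply_moves([
  [20,[0,0,0.5],0],
  [20,[0,0,0.5],0],
  [20,[0,0,0],0],
])

```text
t: 20.82
tool_pos: [0.5456, -0.3625, 0.2149]
orientation: [3.14, 0.1, 0.0]
force: [-0.1, 0.7, -1.5]
opening: 0.0275
```

Request:
apply_moves([
  [20,[0,0,0.4],0],
  [20,[0,0,0],0],
])

```text
t: 21.08
tool_pos: [0.5457, -0.3625, 0.2149]
orientation: [3.14, 0.1, 0.0]
force: [-3.1, 2.5, 4.9]
opening: 0.0276
```

Request:
apply_moves([
  [93,[0,0,0],0],
  [93,[0,0,0],0],
  [93,[0,0,0],0],
  [93,[0,0,-5],0],
  [93,[0,0,-45],0],
])

```text
t: 21.7
tool_pos: [0.5441, -0.3613, 0.2607]
orientation: [-3.135, -0.1, 0.01]
force: [-0.3, 0.1, -0.2]
opening: 0.0733
```

Request:
apply_moves([
  [93,[0,0,-50],0],
  [93,[0,0,0],0],
])

```text
t: 21.95
tool_pos: [0.5472, -0.3636, 0.3212]
orientation: [3.133, 0.1, 0.013]
force: [-0.2, -0.9, -0.9]
opening: 0.0913
```

```bash
python3 -c "
from h import *
go(419.2,-211.1,310)"
```

```text
t 21.95 pos [ 547.2 -363.6  321.2] head 3.66 tilt 0.6 open 91.3 F [-0.2 -0.9 -0.9] q6 0.84
d [-118.1 -160.4    9.1] rows 4.0 yaw None
```

Request:
apply_moves([
  [93,[-24,-32,0],0],
  [93,[-32,-43,0],0],
  [93,[-32,-43,0],0],
  [93,[-20,-28,0],0],
  [93,[-8,-12,0],0],
])

```text
t: 22.58
tool_pos: [0.4185, -0.2107, 0.3136]
orientation: [-3.139, -0.101, 0.001]
force: [-0.3, -1.0, 0.2]
opening: 0.0929
```

Request:
apply_moves([
  [93,[0,0,20],0],
  [93,[0,0,35],0],
  [93,[0,0,0],0],
])

```text
t: 22.95
tool_pos: [0.4183, -0.2111, 0.2564]
orientation: [-3.136, -0.1, 0.008]
force: [0.3, 0.8, 0.2]
opening: 0.0929
```

```bash
python3 -c "
from h import *
go(419.2,-211.1,207)"
```

```text
t 22.95 pos [ 418.3 -211.1  256.4] head 3.66 tilt 0.36 open 92.9 F [0.3 0.8 0.2] q6 0.93
d [ 1.2  0.2 49.4] rows 1.0 yaw None
```

Request:
apply_moves([
  [93,[0,0,22],0],
  [90,[0,0,20],0],
  [80,[0,0,8],0],
  [70,[0,0,0],0],
  [25,[0,0,0],0],
])

```text
t: 23.58
tool_pos: [0.4203, -0.2125, 0.2105]
orientation: [3.139, 0.1, 0.002]
force: [0.6, 0.1, 0.1]
opening: 0.0647
```

Request:
apply_moves([
  [25,[0,0,0],0],
  [25,[0,0,0],0],
  [25,[0,0,0],0],
  [25,[0,0,0],0],
  [25,[0,0,0],0],
], grip_force=30)

```text
t: 24.2
tool_pos: [0.4199, -0.2121, 0.2095]
orientation: [-3.14, -0.1, -0.0]
force: [-0.7, 1.1, 3.6]
opening: 0.0338
```

```bash
python3 -c "
from h import *
go(419.2,-211.1,207)"
```

```text
t 24.2 pos [ 419.9 -212.1  209.5] head 3.66 tilt 0.01 open 33.8 F [-0.7  1.1  3.6] q6 0.93
d [-0.6 -1.1  2.5] rows 1.0 yaw None
```

Request:
apply_moves([
  [25,[0,0,-5],0],
  [25,[0,0,-30],0],
  [25,[0,0,-45],0],
  [25,[0,0,-25],0],
  [25,[0,0,0],0],
])

```text
t: 24.82
tool_pos: [0.4204, -0.2126, 0.3162]
orientation: [3.138, 0.1, 0.005]
force: [0.5, -0.1, -4.0]
opening: 0.0336
```

```bash
python3 -c "
from h import *
go(614.2,-113.6,314)"
```

```text
t 24.82 pos [ 420.4 -212.6  316.2] head 3.66 tilt 0.23 open 33.6 F [ 0.5 -0.1 -4. ] q6 0.93
d [199.7 -86.4   2.7] rows 4.0 yaw None
```

Request:
apply_moves([
  [25,[36,-15,0],0],
  [25,[54,-23,0],0],
  [25,[54,-23,0],0],
  [25,[40,-18,0],0],
  [25,[16,-7,0],0],
])

```text
t: 25.45
tool_pos: [0.6149, -0.1117, 0.3109]
orientation: [-3.138, -0.103, 0.006]
force: [-1.4, -0.5, -4.7]
opening: 0.0336
```

Request:
apply_moves([
  [25,[0,0,20],0],
  [25,[0,0,35],0],
  [25,[0,0,20],0],
  [25,[0,0,7],0],
  [25,[0,0,0],0],
])

```text
t: 26.08
tool_pos: [0.6135, -0.1139, 0.232]
orientation: [-3.14, -0.099, 0.001]
force: [-0.7, 0.6, -2.7]
opening: 0.0335
```

```bash
python3 -c "
from h import *
go(614.2,-113.6,215.5)
a=cv2.resize(viewer.read_camera('side')[240:340,340:440],None,fx=4,fy=4)
b=cv2.resize(viewer.read_camera('top')[160:260,330:420],None,fx=4,fy=4)
cv2.imwrite('pics/e.png',np.hstack([a,b]))"
```

```text
t 26.07 pos [ 613.5 -113.9  232. ] head 3.63 tilt 0.04 open 33.5 F [-0.7  0.6 -2.7] q6 1.24
d [ 0.7 -0.2 16.5] rows 1.0 yaw None
```

View pics/e.png

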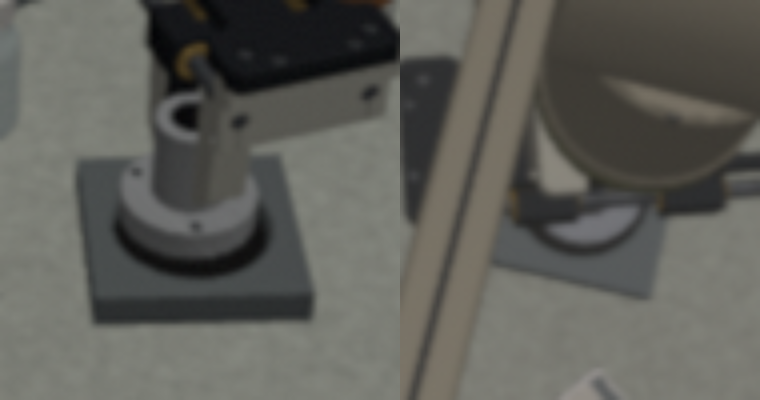

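The big round holder is nearly centred: base x 117–260 against recess 112–272, so it's about 1–2 mm left. I'll nudge +1 mm and lower it.

Request:
apply_moves([
  [25,[1.5,0,5],0],
  [25,[0,0,5],0],
  [25,[0,0,4],0],
  [25,[0,0,1],0],
  [25,[0,0,0],0],
])

```text
t: 26.8
tool_pos: [0.6153, -0.1134, 0.2172]
orientation: [-3.14, -0.1, 0.0]
force: [-0.4, -0.6, -4.0]
opening: 0.0337
```

Request:
apply_moves([
  [25,[0,0,0.6],0],
  [25,[0,0,0.5],0],
  [25,[0,0,0.5],0],
  [25,[0,0,0],0],
])

```text
t: 27.3
tool_pos: [0.6154, -0.1135, 0.2157]
orientation: [-3.14, -0.1, -0.0]
force: [-0.4, -0.3, -4.3]
opening: 0.0338
```

Request:
apply_moves([
  [25,[0,0,0.5],0],
  [25,[0,0,0.5],0],
  [25,[0,0,0],0],
])

```text
t: 27.68
tool_pos: [0.6154, -0.1135, 0.2156]
orientation: [3.14, 0.1, 0.0]
force: [-5.6, 1.4, 5.3]
opening: 0.0336
```

Seated. Now I'll release, lift and move back out of view.

Request:
apply_moves([
  [93,[0,0,0],0],
  [93,[0,0,0],0],
  [93,[0,0,0],0],
  [93,[0,0,-5],0],
  [93,[0,0,-45],0],
])

```text
t: 28.3
tool_pos: [0.6136, -0.113, 0.2613]
orientation: [-3.138, -0.1, 0.012]
force: [-0.1, -0.5, 0.1]
opening: 0.0787
```

Request:
apply_moves([
  [93,[0,0,-60],0],
  [93,[0,0,-60],0],
  [93,[-35,45,0],0],
  [93,[-40,47,0],0],
  [93,[-40,47,0],0],
])

```text
t: 28.92
tool_pos: [0.5084, -0.2606, 0.3855]
orientation: [3.139, 0.101, 0.002]
force: [0.4, -0.5, -0.2]
opening: 0.093
```

Request:
apply_moves([
  [93,[-40,47,0],0],
  [93,[-40,47,0],0],
  [93,[-40,47,0],0],
  [93,[-40,47,0],0],
  [93,[-20,25,0],0],
])

```text
t: 29.55
tool_pos: [0.3411, -0.4858, 0.3853]
orientation: [3.139, 0.096, -0.0]
force: [-0.0, 0.1, -0.3]
opening: 0.0931
```

```bash
python3 -c "
from h import *
go(0,0,0)
a=cv2.resize(cv2.convertScaleAbs(viewer.read_camera('side')[150:470,200:560],alpha=1.5),None,fx=1.8,fy=1.8)
b=cv2.resize(cv2.convertScaleAbs(viewer.read_camera('top')[120:390,120:530],alpha=1.5),None,fx=1.9,fy=1.9)
cv2.imwrite('pics/f.png',a);cv2.imwrite('pics/g.png',b)"
```

```text
t 29.55 pos [ 341.1 -485.8  385.3] head 3.51 tilt 0.06 open 93.1 F [-0.   0.1 -0.3] q6 0.46
d [-310.7 -506.1  384.8] rows 12.0 yaw None
```

View pics/f.png

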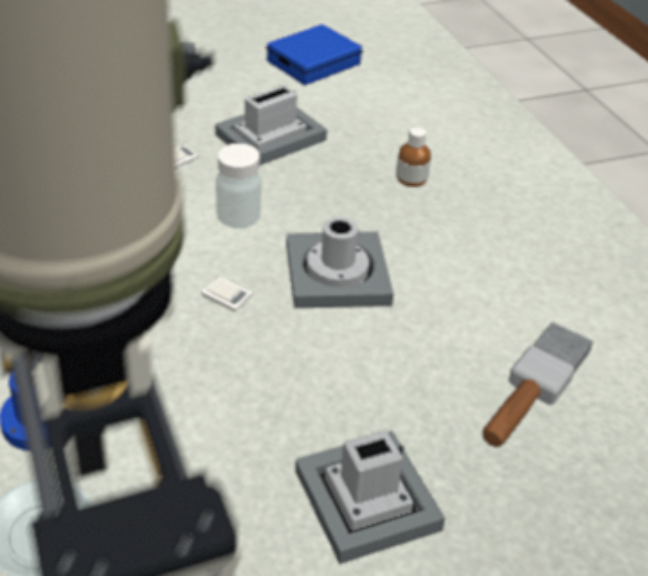

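View pics/g.png

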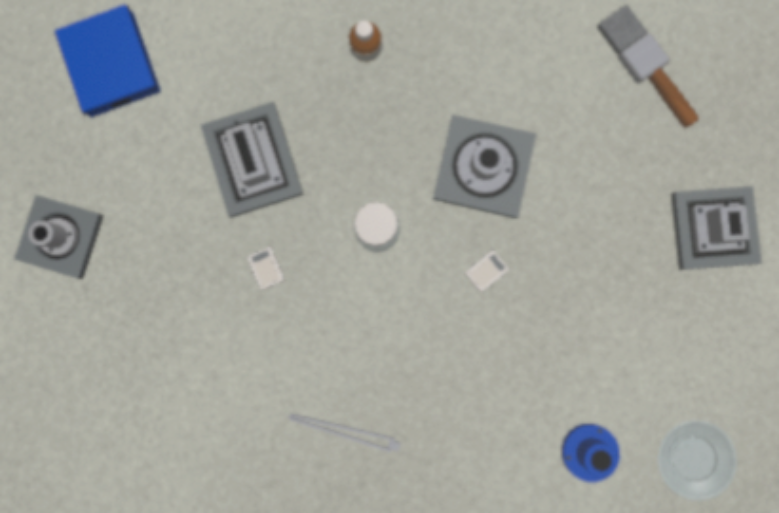

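All four holders stand upright in their own recesses with a gap all round. Small round is at (50,237), oblong (250,158), big round (485,165) and square (720,227). The jar (376,225), bottle (365,38) and blue look-alike (590,452) haven't moved. I'll hand the job in.

```bash
python3 -c "
from plant import order
print(order.close_job())"
```

```text
the job is handed in; nothing more can be done
None
```

All four steel holders are in their matching rests, and the job is handed in at about 29.6 s of the 112 s allowed. I moved the small round one out of the big round rest first, then placed the oblong, square and big round ones.

- **Placing:** I lowered each holder until the wrist force showed it touching the recess floor, then released it. The highest reading after any move was about 8 N.
- **Last pictures:** The final top view shows all four upright, with a gap all round in their recesses. The side view agrees for three of them, but the arm hid the small round one there. I had checked that one in a side view just before lowering it.
- **Bystanders:** The jar, the amber bottle and the blue look-alike are standing where they were. I compared these by eye in the top view and did not measure them again.
- **Not measured:** I judged "flat on the floor" from the contact force, the tool height and the pictures. No check failed or disagreed.

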